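# Ease the wedge out and let the print press down

### The job

The heavy hinged panel of the print press is propped up on a wooden wedge. Work that wedge backward out from under the panel in small tugs of one or two centimetres, stopping for about a second after each so that the panel comes down by degrees and never lifting it, until the panel is fully down; leave the wedge lying flat on the press's board in front of the panel. The spare wedge stays where it is.

Things in the scene. Friction and masses are not known exactly. Their poses are not given: they have to be found in the camera images.
- wedge_mid (a point): wedge under the panel, on the press's board: 130 long, 36 wide, flat underside, top sloping from 34 high (butt) to 3 (nose). Point: mid length and width, 9 above its underside. x from butt to nose (nose in under the panel), y across, z up. Butt half sticks out in front; grip it across from above, 33 towards the butt, where it is 26 high. Pulls with 5 to 20 N; 10 back lowers the panel's edge 2.4
- press: fixed: grey board 8 thick, with a dark wooden panel 220 deep, 340 wide, 20 thick (1.3 kg) hinged at its far edge. Origin on the cart top (board's underside) below the middle of the panel's front edge; x away from the robot to the hinge (at 220), y along the edge, z up. Board: x -180 to 290, y -200 to 200; before the panel it holds only the wedge and, near y = 165 and -170, a clip and an eraser
- panel_edge (a point): middle of the panel's lower front edge (nearest the robot). Its height above the cart top is 8 when the panel is fully down on the board, about 25 to 27 when propped on the wedge at the start. The panel hangs on its hinge and falls by its own weight
- spare_mid (a point): a spare wedge just like the first (130 x 36 x 34 to 3), lying on the cart to the left or right of the press; not to be moved. The point is in the middle of its length and width, 9 above its underside
Mind the look-alikes: they are no part of the job. Leave any purple look-alike of the part that bears wedge_mid alone.

How it is judged (in metres and radians):
On the way:
1. the wedge is drawn part of the way back and stands still, with the panel part-way down and resting on it (z of panel_edge in the frame of press between 0.0115 and 0.0238 m and contact force between wedge and press_panel above 0.5 N and linear speed of wedge below 0.012 m/s), for 0.3 s.
At the end, for the whole second after the job is handed in: The panel is fully down (its front edge within 2 mm of the board); the wedge is out from under it and lies flat (within 10 degrees) and still on the press's board in front of the panel, its middle over the board; the spare wedge is within 20 mm of where it started (z of panel_edge in the frame of press below 0.01 m and x of wedge_mid in the frame of press between -0.175 and -0.06 m and y of wedge_mid in the frame of press between -0.19 and 0.19 m and z of wedge_mid in the frame of press below 0.025 m and angle between wedge_mid's own z axis and vertical below 0.17 rad and linear speed of wedge below 0.02 m/s and distance of spare_mid from where it was at the start of the episode below 0.02 m); the robot touches nothing.
It fails at once if the panel is lifted (its front edge more than 34 mm above the cart top) (z of panel_edge in the frame of press above 0.034 m).
It fails at once if the spare wedge is moved more than 20 mm (distance of spare_mid from where it was at the start of the episode above 0.02 m).
It also fails if it takes over 43 s, if anything falls off the work surface, if the arm or the gripper's body presses on something with over 40 N, if the wrist force passes 120 N, or if a joint passes its speed limit or range.

### The arm

A 6-joint arm with a two-finger parallel gripper is mounted at the origin on the work surface. World frame = base frame: x ahead of the robot, y to its left, z up, the work surface at z = 0. Lengths are in m, angles in degrees, forces in N, time in s.
With the tool pointing down it reaches from about 0.4 to 0.825 m from the base axis. Payload 7 kg.
Tool frame: the origin (TCP) lies between the finger pads; the fingertips stand 11 mm ahead of it and the grasp point (between the pads) lies 8 mm behind it; z points along the fingers, y is the direction in which the jaws open and shut (so a half turn about z gives the same grasp; the last joint's range is limited). The gripper opens to 88 mm and grips with 3 to 60 N. Pads are 19 mm wide; open, the fingers measure 130 mm over their backs; the gripper's body (78 mm by 193 mm) begins 47 mm behind the grasp point.
Start: joints at [16.507, 20.546, 0.682, 0, -70.136, -16.507], TCP at [0.675, -0, 0.206] pointing down, gripper open.
Joint ranges: [-176.03, 176.03], [-82.01, 121.73], [-58.28, 71.71], [-173.87, 95.51], [-174.79, -0.11], [-173.66, 173.66]. Speed limits (degrees/s): [136.94, 136.94, 172.46, 180, 180, 180].

### API

Orientations are given as [roll, pitch, yaw] about the fixed x, y, z axes, in that order (R = Rz(yaw) Ry(pitch) Rx(roll)).
In Python, from plant import r gives the robot as it stands.
- The arm moves only by the shell command python3 -m inch 'ROWS' [OPENING] [FORCE]. ROWS is JSON, a list of rows, each an object of numbers: "x", "y", "z": the shift along the tool's x, y, z as a fraction of full scale; "yaw": the turn about the tool's z as a fraction of full scale. In form: [{"x": .., "y": .., "z": .., "yaw": ..}, ...]. A call has 1 to 5 rows; each row shifts and turns the pose as measured when the row begins, along the tool's axes as they then stand; what a row does not reach is not made up. Full scale, the value 1, is 0.025 m for a shift and 4 degrees for a turn. A row lasts 1/12 s, in which the tool goes at most 41.7 mm and 7.16 degrees, less where a joint would pass 70% of its speed; a pose out of reach is approached as far as the arm can. A call with a number of a shift or a turn outside -1 to 1 is refused whole. A call with a gripper value outside its range is refused whole. OPENING is the opening, from -1 (shut) to 1 (fully open), set as the call begins (- or left out, the last holds). The fingers move at their own pace and stop on an object; FORCE is the grip in N (left out, the last holds). Time passes only in rows, so rows that do not move let the fingers close. It gives the time, the measured TCP pose, the force and the opening at its end, in the units of the state.
- r.get_state(): the state, without advancing time (a new reading comes with each control period).
- r.capture(name): name is "scene" or "side" or "wrist"; returns (picture, depth): 480x640x3 uint8, red, green, blue; 480x640 float32, m along the optical axis (not along the pixel's ray), 0 where there is no reading.
- r.camera_info(name): a dict with "mtx" (3x3 intrinsics, pixels), "k1" (the pictures are not rectified: a ray, as slopes to the right and down, at radius r is drawn at 1 + k1 r^2 times it, then the intrinsics apply), "pose" (4x4, takes a point from camera to world coordinates). Camera axes: x right, y down, z forward; pixel columns grow to the right and rows downward; lengths in m; the calibration is good to about 2 mm. A picture is of the moment at which its call begins: read the wrist's pose just before it. camera_info takes no time and is no camera call; for the wrist camera it gives the pose at the moment of the call.
- r.close_job(): hands the job in, once; it reports no verdict.
The state is a dict: "time_s": time; "joints": joint angles; "qd": joint speeds; "joint_torque": joint torques, N m; "tcp_pos": TCP position; "eef_rot": TCP orientation; "contact_force": force on the tool from outside, world axes, zero at the start; "moment": the same for the moment, N m; "gripper_width": finger opening in m.
Only numpy, scipy, OpenCV 4.12 (cv2) and the standard library are available. Lean on these libraries where they do the work, as an engineer would, in place of code of your own. Each camera call takes 0.05 s, during which the arm holds its last target. There are 200 camera calls.

## Working session

There is one attempt and no reset: what is moved stays moved. The work goes in short steps, Python scripts to look and compute and a shell command to move; the robot and the scene stay as the last step left them, time stands still between calls to the robot, and variables do not carry over. Pictures are saved under pics/ and viewed, about 8 in all and at most 12, crops included, and the job is handed in when it is done.

```bash
mkdir -p pics; ls
cat > h.py <<'E'
from plant import r
import numpy as np, cv2
def snap(cam,name):
    i=r.camera_info(cam); p,d=r.capture(cam); cv2.imwrite(f'pics/{name}.png',p[:,:,::-1]); np.savez(f'pics/{name}.npz',d=d,p=p,mtx=i['mtx'],k1=i['k1'],pose=i['pose'])
def ray(name,u,v):
    f=np.load(f'pics/{name}.npz'); K=np.array(f['mtx']); k=float(f['k1'])
    q=cv2.undistortPoints(np.array([[[u,v]]],float),K,np.array([k,0,0,0]))[0,0]
    T=f['pose']; dv=T[:3,:3]@np.array([q[0],q[1],1]); z=f['d'][int(round(v)),int(round(u))]
    return T[:3,3],dv,z
def dp(name,u,v):
    o,dv,z=ray(name,u,v); return np.round(o+dv*z,4)
def atz(name,u,v,h):
    o,dv,z=ray(name,u,v); return np.round(o+dv*(h-o[2])/dv[2],4)
def tri(n1,p1,n2,p2):
    a,d1,_=ray(n1,*p1); b,d2,_=ray(n2,*p2)
    s=np.linalg.lstsq(np.c_[d1,-d2],b-a,rcond=None)[0]; x,y=a+d1*s[0],b+d2*s[1]
    return np.round((x+y)/2,4),round(float(np.linalg.norm(x-y)),4)
E
python3 - <<'E'
from h import *
for c in('scene','side','wrist'): snap(c,c+'0')
s=r.get_state(); print(s['time_s'],s['tcp_pos'],s['eef_rot'],s['gripper_width'])
for c in('scene','side','wrist'): print(c,np.round(r.camera_info(c)['pose'],3).tolist())
E
```

```text
pics
0.15 [ 6.74612153e-01 -2.47682652e-05  2.04836026e-01] [ 1.79927275e+02 -9.32288665e-03 -9.00050292e+01] 0.08772194087016488
scene [[-0.851, 0.377, -0.365, 1.003], [0.525, 0.624, -0.579, 0.687], [0.009, -0.684, -0.729, 0.948], [0.0, 0.0, 0.0, 1.0]]
side [[-0.998, -0.047, 0.051, 0.504], [-0.069, 0.682, -0.728, 0.707], [-0.001, -0.73, -0.684, 0.725], [0.0, 0.0, 0.0, 1.0]]
wrist [[-1.0, 0.0, -0.001, 0.675], [0.0, 0.963, 0.27, -0.074], [0.001, 0.27, -0.963, 0.384], [0.0, 0.0, 0.0, 1.0]]
```

View pics/scene0.png

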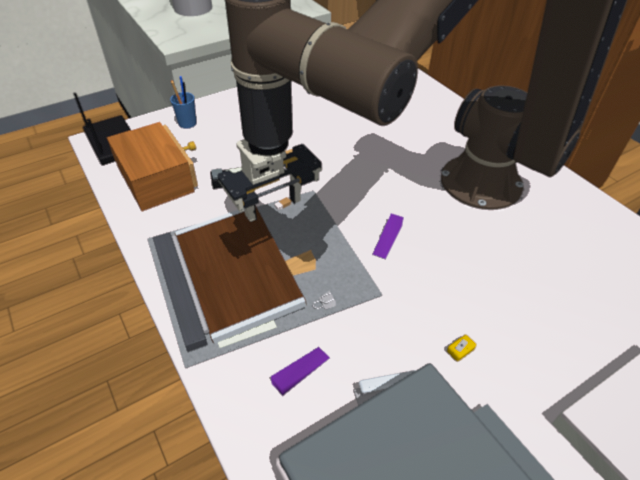

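View pics/wrist0.png

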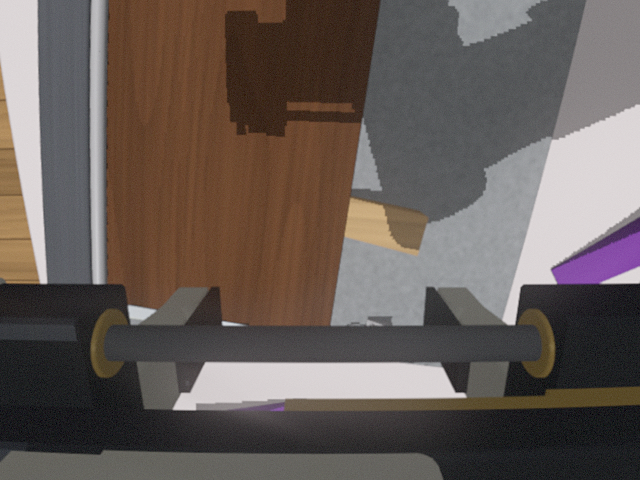

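View pics/side0.png

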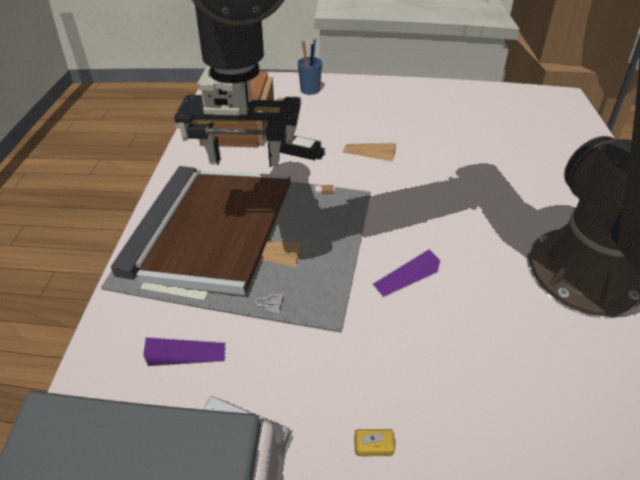

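The scene shows the wooden wedge's butt in front of the panel: scene (303,262), side (282,253), wrist (388,225). The spare is at side (370,150), and the purple look-alikes are on the cart. I'll enlarge crops next.

Run:
```python
from h import *
def crop(n,x,y,w,h,s): return cv2.resize(cv2.imread(f'pics/{n}.png')[y:y+h,x:x+w],None,fx=s,fy=s,interpolation=cv2.INTER_CUBIC)
a=crop('wrist0',330,180,110,85,7); cv2.imwrite('pics/cw.png',a)
b=crop('side0',250,230,60,45,6);c=crop('scene0',275,235,60,45,6)
cv2.imwrite('pics/css.png',np.hstack([b,c]))
for n,u,v in [('wrist0',385,212),('wrist0',400,225),('wrist0',370,225),('wrist0',350,150),('wrist0',440,300),('side0',282,253),('side0',282,200),('side0',270,210),('side0',320,250)]: print(n,u,v,dp(n,u,v))
```

```text
wrist0 385 212 [ 0.6187 -0.0048  0.0326]
wrist0 400 225 [0.6054 0.0062 0.0365]
wrist0 370 225 [0.6314 0.0078 0.0296]
wrist0 350 150 [ 0.6519 -0.0595  0.0463]
wrist0 440 300 [ 0.629  -0.0108  0.2404]
side0 282 253 [0.616  0.0248 0.0349]
side0 282 200 [ 0.635  -0.1362  0.0349]
side0 270 210 [ 0.6544 -0.0904  0.0441]
side0 320 250 [ 0.5449 -0.0154  0.0081]
```

View pics/cw.png

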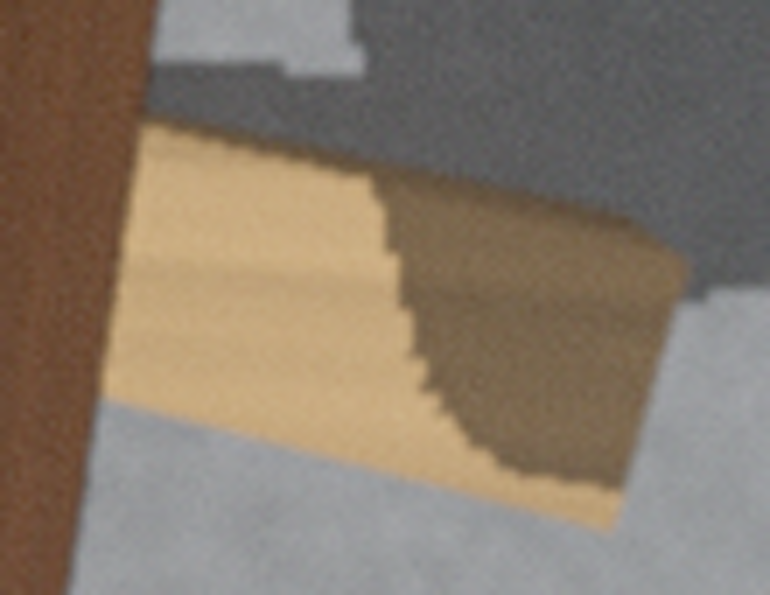

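View pics/css.png

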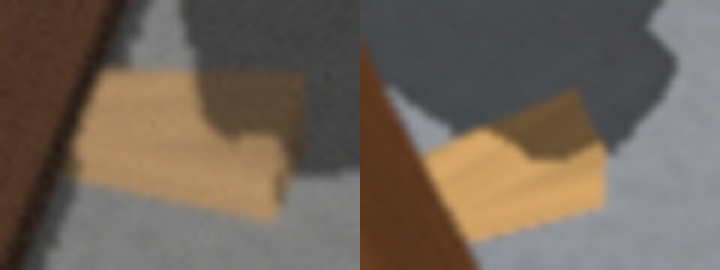

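Run:
```python
from h import *
F={'w':('wrist0',(428.3,219.3)),'s':('side0',(300.5,242.5)),'c':('scene0',(310.8,250))}
N={'w':('wrist0',(417.4,255.7)),'s':('side0',(295.3,257.5)),'c':('scene0',(315.8,259.7))}
for D in(F,N):
    for a,b in('ws','wc','sc'): print(a,b,*tri(*D[a],*D[b]))
    print(atz(*D['w'],.042))
print('far panel',dp('wrist0',353,202),atz('wrist0',350.7,197.9,.027),'near panel',dp('wrist0',349,233),atz('wrist0',345,236.9,.027))
# panel front edge in wrist: fit of depth; print along edge
f=np.load('pics/wrist0.npz')
for v in(150,180,210,230,250,270):
    row=f['p'][v].astype(int)
    print(v,[ (u,dp('wrist0',u,v).tolist()) for u in (320,330,335)])
# wedge top plane from depth
P=np.array([dp('wrist0',u,v) for u in range(360,412,3) for v in range(215,236,3)])
A=np.c_[P[:,:2],np.ones(len(P))];g=np.linalg.lstsq(A,P[:,2],rcond=None)[0];print('grad',g,np.degrees(np.arctan2(-g[1],-g[0])), np.hypot(*g[:2]))
print(dp('wrist0',480,250),dp('wrist0',500,100))
for e in [(365,140),(339,270)]: print('edge top',atz('wrist0',*e,.047))
```

```text
w s [ 0.582  -0.      0.0415] 0.0006
w c [5.807e-01 3.000e-04 4.020e-02] 0.0013
s c [0.5819 0.0034 0.0445] 0.0002Traceback (most recent call last):
  File "<stdin>", line 6, in <module>
TypeError: atz() missing 1 required positional argument: 'h'
```

Run:
```python
from h import *
F={'w':('wrist0',(428.3,219.3)),'s':('side0',(300.5,242.5)),'c':('scene0',(310.8,250))}
N={'w':('wrist0',(417.4,255.7)),'s':('side0',(295.3,257.5)),'c':('scene0',(315.8,259.7))}
for D in(F,N):
    for a,b in('ws','wc','sc'): print(a,b,*tri(*D[a],*D[b]))
    print(atz(D['w'][0],*D['w'][1],.042))
print('far panel',dp('wrist0',355,202),atz('wrist0',350.7,197.9,.027),'near panel',dp('wrist0',351,233),atz('wrist0',345,236.9,.027))
P=np.array([dp('wrist0',u,v) for u in range(360,412,3) for v in range(215,236,3)])
A=np.c_[P[:,:2],np.ones(len(P))];g=np.linalg.lstsq(A,P[:,2],rcond=None)[0];print('grad',g,np.degrees(np.arctan2(-g[1],-g[0])), np.hypot(*g[:2]))
print(dp('wrist0',480,250),dp('wrist0',500,100))
for e in [(375,20),(365,100),(339,270)]: print('edge top',atz('wrist0',*e,.047),dp('wrist0',e[0]-5,e[1]))
```

```text
w s [ 0.582  -0.      0.0415] 0.0006
w c [5.807e-01 3.000e-04 4.020e-02] 0.0013
s c [0.5819 0.0034 0.0445] 0.0002
[ 5.818e-01 -2.000e-04  4.200e-02]
w s [0.5884 0.0354 0.0355] 0.0015
w c [0.5878 0.0338 0.0413] 0.0026
s c [0.5878 0.0366 0.0404] 0.006
[0.5893 0.0332 0.042 ]
far panel [ 0.6452 -0.0128  0.0267] [ 0.6492 -0.0166  0.027 ] near panel [0.6484 0.0158 0.0276] [0.6538 0.0197 0.027 ]
grad [ 0.20352959 -2.67322359 -0.07529553] 94.35389392584149 2.680960401302545
[0.5184 0.0382 0.0075] [ 0.5141 -0.1032  0.0074]
edge top [ 0.6342 -0.158   0.047 ] [ 0.6378 -0.1585  0.0448]
edge top [ 0.6406 -0.0989  0.047 ] [ 0.6444 -0.099   0.0451]
edge top [0.6599 0.0449 0.047 ] [0.6643 0.0455 0.0453]
```

Press yaw is about -7°. The wedge yaw is about -12°, its butt centre is at about (0.5855, 0.0168), and the grip point is at about (0.617, 0.010). I'll turn the tool by +78° about world z, lowering it a little as it goes.

```bash
python3 -m inch '[{"yaw":-1,"z":0.2},{"yaw":-1,"z":0.2},{"yaw":-1,"z":0.2},{"yaw":-1,"z":0.2},{"yaw":-1,"z":0.2}]' 1 30
python3 -m inch '[{"yaw":-1,"z":0.2},{"yaw":-1,"z":0.2},{"yaw":-1,"z":0.2},{"yaw":-1,"z":0.2},{"yaw":-1,"z":0.2}]'
python3 -m inch '[{"yaw":-1,"z":0.2},{"yaw":-1,"z":0.2},{"yaw":-1,"z":0.2},{"yaw":-1,"z":0.2},{"yaw":-1,"z":0.2}]'
```

```text
validation failed for argument at $[0]...
validation failed for argument at $[0]...
validation failed for argument at $[0]...
```

All four keys seem to be required.

```bash
python3 -m inch '[{"x":0,"y":0,"z":0.2,"yaw":-1},{"x":0,"y":0,"z":0.2,"yaw":-1},{"x":0,"y":0,"z":0.2,"yaw":-1},{"x":0,"y":0,"z":0.2,"yaw":-1},{"x":0,"y":0,"z":0.2,"yaw":-1}]' 1 30
```

```text
time_s: 0.57
tcp_pos: [0.6743, -0.0, 0.1785]
eef_rot: [179.9, 0.0, -69.3]
contact_force: [0.5, -0.4, -0.1]
gripper_width: 0.088
```

```bash
python3 -m inch '[{"x":0,"y":0,"z":0.2,"yaw":-1},{"x":0,"y":0,"z":0.2,"yaw":-1},{"x":0,"y":0,"z":0.2,"yaw":-1},{"x":0,"y":0,"z":0.2,"yaw":-1},{"x":0,"y":0,"z":0.2,"yaw":-1}]'
python3 -m inch '[{"x":0,"y":0,"z":0.2,"yaw":-1},{"x":0,"y":0,"z":0.2,"yaw":-1},{"x":0,"y":0,"z":0.2,"yaw":-1},{"x":0,"y":0,"z":0.2,"yaw":-1},{"x":0,"y":0,"z":0.2,"yaw":-1}]'
python3 -m inch '[{"x":0,"y":0,"z":0,"yaw":-1},{"x":0,"y":0,"z":0,"yaw":-1},{"x":0,"y":0,"z":0,"yaw":-1},{"x":0,"y":0,"z":0,"yaw":-1},{"x":0,"y":0,"z":0,"yaw":0}]'
```

```text
time_s: 0.98
tcp_pos: [0.673, -0.0001, 0.1502]
eef_rot: [179.7, 0.2, -48.3]
contact_force: [0.2, 0.0, -0.6]
gripper_width: 0.0879
time_s: 1.4
tcp_pos: [0.6715, -0.0002, 0.1219]
eef_rot: [179.7, 0.4, -27.2]
contact_force: [-0.3, -0.4, 0.1]
gripper_width: 0.0877
time_s: 1.82
tcp_pos: [0.6692, -0.0005, 0.1179]
eef_rot: [179.7, 0.9, -10.3]
contact_force: [-0.3, -1.1, -0.0]
gripper_width: 0.0877
```

```bash
python3 -m inch '[{"x":-0.7,"y":0,"z":0.3,"yaw":0.4},{"x":-0.7,"y":0,"z":0.3,"yaw":0},{"x":-0.7,"y":0,"z":0.3,"yaw":0},{"x":0,"y":0,"z":0,"yaw":0}]'
python3 - <<'E'
from h import *
snap('wrist','wrist1'); snap('side','side1'); s=r.get_state(); print(s['tcp_pos'],s['eef_rot'])
E
```

```text
time_s: 2.15
tcp_pos: [0.6157, 0.0096, 0.0939]
eef_rot: [179.7, 0.9, -12.6]
contact_force: [-1.3, 0.0, -0.2]
gripper_width: 0.0878
[0.6189723  0.00956619 0.09551119] [179.70240495   0.73308862 -12.45488588]
```

View pics/wrist1.png

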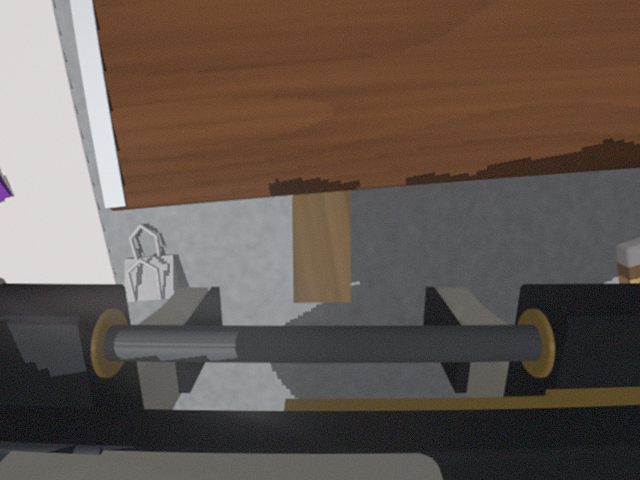

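The wedge is aligned with the tool: columns 293–351, butt edge at row 302, panel edge at about row 192. I'll check the numbers against the first view.

Run:
```python
from h import *
for n,p in [('L',(294,302)),('R',(351,302)),('tl',(293,194)),('tr',(349,192))]: print(n,atz('wrist1',*p,.042 if n in'LR' else .027),dp('wrist1',p[0]+(3 if n in 'L tl' else -3),p[1]-2 if n in'LR' else p[1]+5))
print(tri('wrist0',(417.4,255.7),'wrist1',(294,302)),tri('wrist0',(428.3,219.3),'wrist1',(351,302)))
s=r.get_state(); print(s['tcp_pos'],s['eef_rot'],s['time_s'])
```

```text
L [0.5898 0.0325 0.042 ] [0.5907 0.0304 0.042 ]
R [ 0.582  -0.0024  0.042 ] [ 0.5838 -0.0008  0.0422]
tl [0.654  0.0185 0.027 ] [0.6504 0.0175 0.0262]
tr [ 0.6477 -0.0155  0.027 ] [ 0.6448 -0.0131  0.0259]
(array([0.5896, 0.0328, 0.042 ]), 0.0008) (array([ 0.5839, -0.002 ,  0.0474]), 0.0016)
[0.6189723  0.00956619 0.09551119] [179.70240495   0.73308862 -12.45488588] 2.25
```

The height and position agree with the first view: butt top at z=0.042, centre (0.586, 0.015). I'll descend.

```bash
python3 -m inch '[{"x":-0.06,"y":0.06,"z":0.6,"yaw":0},{"x":0,"y":0,"z":0.6,"yaw":0},{"x":0,"y":0,"z":0.6,"yaw":0},{"x":0,"y":0,"z":0.6,"yaw":0},{"x":0,"y":0,"z":0,"yaw":0}]'
```

```text
time_s: 2.67
tcp_pos: [0.6229, 0.0087, 0.0371]
eef_rot: [179.9, 0.3, -12.8]
contact_force: [-0.2, -0.2, -0.4]
gripper_width: 0.0876
```

```bash
python3 -m inch '[{"x":0,"y":0,"z":0,"yaw":0}]'
```

```text
time_s: 2.75
tcp_pos: [0.6237, 0.0085, 0.0372]
eef_rot: [179.8, 0.3, -12.8]
contact_force: [-0.1, 0.1, 0.8]
gripper_width: 0.0878
```

```bash
python3 -m inch '[{"x":-0.2,"y":0,"z":0.3,"yaw":-0.1},{"x":-0.1,"y":0,"z":0.25,"yaw":0},{"x":0,"y":0,"z":0,"yaw":0}]'
```

```text
time_s: 3.0
tcp_pos: [0.6178, 0.0104, 0.0243]
eef_rot: [179.9, 0.1, -12.4]
contact_force: [0.1, -0.1, 0.3]
gripper_width: 0.088
```

```bash
python3 -m inch '[{"x":0,"y":0.08,"z":0.09,"yaw":0},{"x":0,"y":0,"z":0,"yaw":0}]'
python3 -m inch '[{"x":0,"y":0,"z":0,"yaw":0},{"x":0,"y":0,"z":0,"yaw":0},{"x":0,"y":0,"z":0,"yaw":0},{"x":0,"y":0,"z":0,"yaw":0},{"x":0,"y":0,"z":0,"yaw":0}]' -1 35
python3 -m inch '[{"x":0,"y":0,"z":0,"yaw":0},{"x":0,"y":0,"z":0,"yaw":0},{"x":0,"y":0,"z":0,"yaw":0},{"x":0,"y":0,"z":0,"yaw":0},{"x":0,"y":0,"z":0,"yaw":0}]'
```

```text
time_s: 3.17
tcp_pos: [0.6176, 0.0085, 0.0225]
eef_rot: [179.9, 0.1, -12.4]
contact_force: [0.4, 0.1, -0.3]
gripper_width: 0.0874
time_s: 3.58
tcp_pos: [0.6185, 0.0086, 0.024]
eef_rot: [180.0, -0.1, -12.4]
contact_force: [0.3, -0.0, -0.0]
gripper_width: 0.0595
time_s: 4.0
tcp_pos: [0.6188, 0.0087, 0.0242]
eef_rot: [180.0, -0.1, -12.4]
contact_force: [0.2, -0.6, 0.9]
gripper_width: 0.0263
```

The opening went below 36 mm, so I'll look before going on.

Run:
```python
from h import *
snap('side','side2'); snap('wrist','wrist2'); print(r.get_state()['gripper_width'])
a=cv2.imread('pics/side2.png')[180:300,200:360]; b=cv2.imread('pics/wrist2.png')
cv2.imwrite('pics/v2.png',np.hstack([cv2.resize(a,(400,300),interpolation=cv2.INTER_CUBIC),cv2.resize(b,(400,300))]))
```

```text
0.018679439326671106
```

View pics/v2.png

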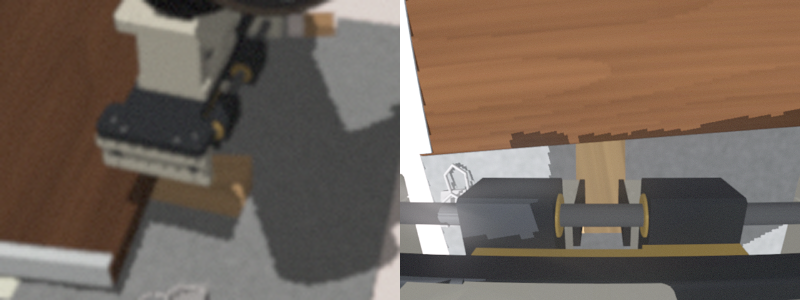

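Run:
```python
from h import *
s=r.get_state(); print(s['time_s'],s['tcp_pos'],s['gripper_width'],s['contact_force'])
f=np.load('pics/wrist2.npz'); d=f['d']
for v in range(285,400,12): print(v,[ (u,dp('wrist2',u,v).tolist()) for u in (275,287,320,352,365)])
T=f['pose'];print(np.round(T,3).tolist())
t=np.array(s['tcp_pos'])
for dz in(-.011,0,.008):
    for dy in(-.018,0,.018):
        q=np.linalg.inv(T)@np.r_[t+[0,dy,dz],1]; k=1+float(f['k1'])*(q[0]**2+q[1]**2)/q[2]**2
        print(dz,dy,np.round((f['mtx']@(np.r_[q[:2]/q[2]*k,1]))[:2],1),round(q[2],3))
cv2.imwrite('pics/v3.png',cv2.resize(cv2.imread('pics/wrist2.png')[210:410,220:420],None,fx=3,fy=3,interpolation=cv2.INTER_CUBIC))
```

```text
4.1 [0.61876708 0.00865267 0.02422512] 0.018679439326671106 [-0.1136958   0.69064337  0.52411308]
285 [(275, [0.6202, 0.033, 0.0077]), (287, [0.6276, 0.0226, 0.0316]), (320, [0.6242, 0.0078, 0.0313]), (352, [0.6216, -0.0066, 0.0326]), (365, [0.6103, -0.0131, 0.0082])]
297 [(275, [0.6335, 0.0236, 0.0586]), (287, [0.6317, 0.0194, 0.0565]), (320, [0.6188, 0.009, 0.0323]), (352, [0.6256, -0.0058, 0.0552]), (365, [0.6266, -0.0107, 0.06])]
309 [(275, [0.6321, 0.023, 0.067]), (287, [0.6314, 0.0185, 0.0675]), (320, [0.6139, 0.0101, 0.0344]), (352, [0.6236, -0.0049, 0.062]), (365, [0.6239, -0.0097, 0.0649])]
321 [(275, [0.6332, 0.0212, 0.0796]), (287, [0.6315, 0.0176, 0.078]), (320, [0.609, 0.0111, 0.0366]), (352, [0.6196, -0.0039, 0.0639]), (365, [0.6253, -0.0087, 0.0772])]
333 [(275, [0.6519, 0.011, 0.1263]), (287, [0.6516, 0.0083, 0.1269]), (320, [0.6499, 0.0016, 0.1265]), (352, [0.6484, -0.0051, 0.1265]), (365, [0.6473, -0.0078, 0.1255])]
345 [(275, [0.6502, 0.0111, 0.1285]), (287, [0.6491, 0.0089, 0.1274]), (320, [0.6476, 0.0021, 0.1274]), (352, [0.646, -0.0046, 0.1272]), (365, [0.6459, 
[... 378 characters left out ...]
0.0232, 0.0936]), (287, [0.6167, 0.0201, 0.091]), (320, [0.5583, 0.0225, 0.0077]), (352, [0.5545, 0.0049, 0.0078]), (365, [0.611, -0.0046, 0.0907])]
393 [(275, [0.615, 0.0242, 0.0938]), (287, [0.6124, 0.0212, 0.0912]), (320, [0.55, 0.0244, 0.0069]), (352, [0.5461, 0.0065, 0.0071]), (365, [0.6069, -0.0038, 0.0912])]
[[-0.215, -0.941, -0.262, 0.69], [-0.977, 0.207, 0.058, -0.008], [0.0, 0.269, -0.963, 0.203], [0.0, 0.0, 0.0, 1.0]]
-0.011 -0.018 [355.7 274.8] 0.202
-0.011 0 [320.9 282. ] 0.203
-0.011 0.018 [286.4 289.1] 0.204
0 -0.018 [357.5 282.7] 0.191
0 0 [320.8 290.3] 0.192
0 0.018 [284.5 297.7] 0.193
0.008 -0.018 [359. 289.] 0.183
0.008 0 [320.7 296.8] 0.184
0.008 0.018 [282.9 304.5] 0.185
```

View pics/v3.png

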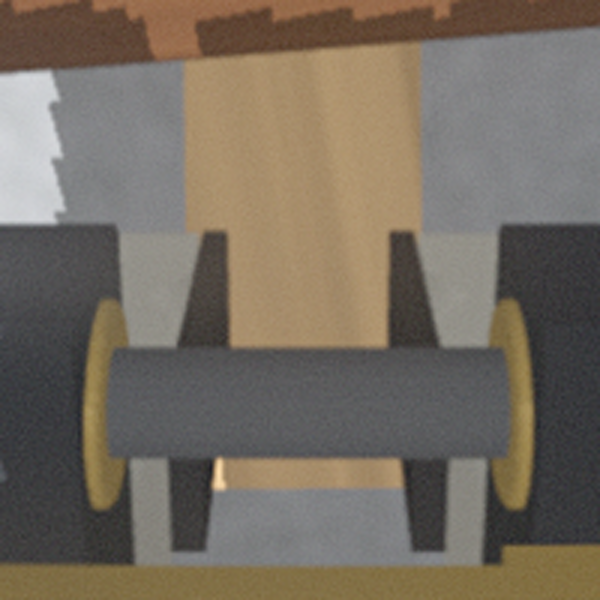

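The pads look as if they closed above the wedge. I'll check the actual fingertip height from the first side and scene views, where the TCP was at z=0.2048 and the tips should be at 0.194.

Run:
```python
from h import *
for v in range(140,172,4): print(v,[dp('side0',u,v).tolist() for u in(209,213,217,272,275,278)])
f=np.load('pics/side0.npz');T=f['pose']
for x in(.6306,.7186):
  for z in(.194,.213,.23):
    q=np.linalg.inv(T)@np.array([x,0.009,z,1]);k=1+float(f['k1'])*(q[0]**2+q[1]**2)/q[2]**2
    print(x,z,np.round((f['mtx']@(np.r_[q[:2]/q[2]*k,1]))[:2],1))
```

```text
140 [[0.7284, 0.0104, 0.2765], [0.7227, 0.0069, 0.2745], [0.7189, -0.0031, 0.2683], [0.6183, 0.038, 0.2976], [0.6134, 0.0389, 0.2984], [0.6088, 0.038, 0.298]]
144 [[0.7289, 0.0122, 0.2699], [0.7227, 0.0103, 0.2689], [0.7192, -0.0007, 0.2618], [0.6234, 0.0106, 0.2724], [0.6181, 0.0126, 0.2739], [0.6136, 0.01, 0.2724]]
148 [[0.7303, 0.0114, 0.2614], [0.7236, 0.0106, 0.2611], [0.7191, 0.0031, 0.2563], [0.6235, 0.0126, 0.266], [0.619, 0.0094, 0.2641], [0.6135, 0.0127, 0.2664]]
152 [[0.7309, 0.0128, 0.2543], [0.7268, 0.0042, 0.2487], [0.7186, 0.0079, 0.2515], [0.6242, 0.0109, 0.257], [0.6189, 0.0127, 0.2584], [0.6142, 0.0111, 0.2575]]
156 [[0.7321, 0.0128, 0.2462], [0.726, 0.0101, 0.2446], [0.72, 0.0069, 0.2427], [0.6247, 0.0107, 0.2489], [0.6194, 0.0125, 0.2503], [0.6157, 0.0039, 0.2446]]
160 [[0.7346, 0.0086, 0.2351], [0.7265, 0.0119, 0.2376], [0.7207, 0.0082, 0.2353], [0.625, 0.0116, 0.2414], [0.6202, 0.0102, 0.2406], [0.6158, 0.0055, 0.2376]]
164 [[0.8409, -0.3076, 0.0013], [0.8313, -0.3097, 0.0002], [0.7214, 0.0094, 0.2278], [0.6258, 0.01, 0.2321], [0.6203, 0.0121, 0.2338], [0.6157, 0.0088, 0.2317]]
168 [[0.8371, -0.2911, 0.0009], [0.8272, -0.2919, 0.0008], [0.8165, -0.2904, 0.0022], [0.6812, -0.3022, -0.0005], [0.6734, -0.3003, 0.0012], [0.6658, -0.2993, 0.0022]]
0.6306 0.194 [270.6 181.6]
0.6306 0.213 [269.9 172.7]
0.6306 0.23 [269.3 164.6]
0.7186 0.194 [221.  179.7]
0.7186 0.213 [219.7 170.9]
0.7186 0.23 [218.5 162.9]
```

Run:
```python
from h import *
f=np.load('pics/scene0.npz');T=f['pose']
for x in(.6306,.7186):
  for z in(.194,.213,.23):
    q=np.linalg.inv(T)@np.array([x,0.009,z,1]);k=1+float(f['k1'])*(q[0]**2+q[1]**2)/q[2]**2
    print(x,z,np.round((f['mtx']@(np.r_[q[:2]/q[2]*k,1]))[:2],1))
b=cv2.imread('pics/side0.png')[90:190,160:320];c=cv2.imread('pics/scene0.png')[130:230,190:350]
cv2.imwrite('pics/v4.png',np.hstack([cv2.resize(m,(400,250),interpolation=cv2.INTER_CUBIC) for m in(b,c)]))
```

```text
0.6306 0.194 [293.2 214.4]
0.6306 0.213 [293. 208.]
0.6306 0.23 [292.8 202.2]
0.7186 0.194 [256.9 229.6]
0.7186 0.213 [256.2 223.2]
0.7186 0.23 [255.6 217.3]
```

View pics/v4.png

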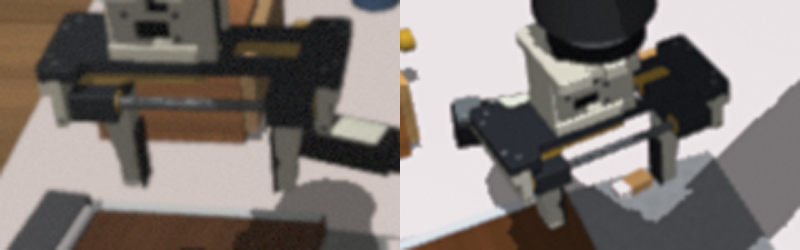

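The fixed cameras and the wrist camera agree: the real fingertips are about 24 mm above the reported TCP, not 11 mm below it. So I need a reported z of about -0.012. I'll open, then lower in steps while watching the force.

```bash
python3 -m inch '[{"x":0,"y":0,"z":0,"yaw":0},{"x":0,"y":0,"z":0,"yaw":0},{"x":0,"y":0,"z":0,"yaw":0},{"x":0,"y":0,"z":0,"yaw":0},{"x":0,"y":0,"z":0,"yaw":0}]' 0.6 35
python3 -m inch '[{"x":0,"y":0,"z":0,"yaw":0},{"x":0,"y":0,"z":0,"yaw":0},{"x":-0.1,"y":0,"z":0,"yaw":0},{"x":0,"y":0,"z":0,"yaw":0},{"x":0,"y":0,"z":0,"yaw":0}]'
```

```text
time_s: 4.52
tcp_pos: [0.6187, 0.0086, 0.0241]
eef_rot: [180.0, -0.1, -12.4]
contact_force: [0.1, 0.1, 0.3]
gripper_width: 0.046
time_s: 4.93
tcp_pos: [0.616, 0.0092, 0.0241]
eef_rot: [180.0, -0.1, -12.4]
contact_force: [-0.9, 0.3, 0.5]
gripper_width: 0.0699
```

```bash
python3 -m inch '[{"x":0,"y":0,"z":0.4,"yaw":0},{"x":0,"y":0,"z":0.4,"yaw":0},{"x":0,"y":0,"z":0.2,"yaw":0},{"x":0,"y":0,"z":0,"yaw":0}]'
python3 - <<'E'
from h import *
snap('wrist','wrist3'); s=r.get_state(); print(s['tcp_pos'],s['contact_force'])
for v in range(288,325,6): print(v,[dp('wrist3',u,v).tolist() for u in(215,225,235,400,410,420)])
E
```

```text
time_s: 5.27
tcp_pos: [0.6159, 0.0093, -0.0034]
eef_rot: [-180.0, -0.1, -12.4]
contact_force: [-0.5, 0.2, -0.8]
gripper_width: 0.0702
[ 0.61593958  0.00928118 -0.0031114 ] [ 0.48855375 -0.79491176 -0.5430093 ]
288 [[0.637, 0.0488, 0.0239], [0.6359, 0.045, 0.0233], [0.6337, 0.0422, 0.0195], [0.6138, -0.0268, 0.0079], [0.6178, -0.0296, 0.0192], [0.6186, -0.0331, 0.023]]
294 [[0.6363, 0.0476, 0.0293], [0.6351, 0.044, 0.0284], [0.6332, 0.041, 0.0254], [0.6105, -0.0265, 0.007], [0.6178, -0.0284, 0.025], [0.6191, -0.0316, 0.0298]]
300 [[0.6359, 0.0462, 0.0349], [0.6337, 0.0437, 0.0313], [0.6309, 0.0416, 0.026], [0.6078, -0.0259, 0.0075], [0.6165, -0.0276, 0.0278], [0.6179, -0.0308, 0.0326]]
306 [[0.6344, 0.046, 0.0373], [0.6335, 0.0423, 0.0372], [0.629, 0.0417, 0.0278], [0.6051, -0.0254, 0.008], [0.6143, -0.0271, 0.0287], [0.6177, -0.0296, 0.0371]]
312 [[0.632, 0.0467, 0.0373], [0.6331, 0.0412, 0.042], [0.6266, 0.0423, 0.028], [0.6019, -0.025, 0.0075], [0.613, -0.0264, 0.0311], [0.6179, -0.0284, 0.0424]]
318 [[0.6336, 0.0436, 0.0469], [0.632, 0.0409, 0.0448], [0.6247, 0.0426, 0.0295], [0.687, -0.0072, 0.1756], [0.6098, -0.0261, 0.03], [0.6175, -0.0275, 0.0461]]
324 [[0.6339, 0.042, 0.0527], [0.6302, 0.0411, 0.0461], [0.6218, 0.0435, 0.0289], [0.5956, -0.024, 0.0071], [0.6077, -0.0256, 0.0311], [0.6148, -0.0273, 0.0453]]
```

The fingers straddle the wedge with the tips at about z=0.02. I'll go 8 mm lower and close.

```bash
python3 -m inch '[{"x":0,"y":0,"z":0.32,"yaw":0},{"x":0,"y":0,"z":0,"yaw":0}]'
python3 -m inch '[{"x":0,"y":0,"z":0,"yaw":0},{"x":0,"y":0,"z":0,"yaw":0},{"x":0,"y":0,"z":0,"yaw":0},{"x":0,"y":0,"z":0,"yaw":0},{"x":0,"y":0,"z":0,"yaw":0}]' -1 35
python3 -m inch '[{"x":0,"y":0,"z":0,"yaw":0},{"x":0,"y":0,"z":0,"yaw":0},{"x":0,"y":0,"z":0,"yaw":0},{"x":0,"y":0,"z":0,"yaw":0}]'
python3 - <<'E'
from h import *
snap('side','side4')
for n in('side0','side4'): print([dp(n,u,v).tolist() for u,v in[(270,200),(255,225),(235,265),(240,250)]])
E
```

```text
time_s: 5.48
tcp_pos: [0.6161, 0.0093, -0.012]
eef_rot: [-180.0, -0.1, -12.4]
contact_force: [-0.6, -0.3, -0.2]
gripper_width: 0.0702
time_s: 5.9
tcp_pos: [0.6164, 0.0093, -0.012]
eef_rot: [180.0, -0.1, -12.4]
contact_force: [-0.2, 0.3, 0.2]
gripper_width: 0.0423
time_s: 6.23
tcp_pos: [0.6165, 0.0095, -0.0118]
eef_rot: [-180.0, -0.1, -12.4]
contact_force: [-0.3, -0.1, -0.8]
gripper_width: 0.0356
[[0.6586, -0.1218, 0.0453], [0.6788, -0.0432, 0.0427], [0.6983, 0.0717, 0.0443], [0.6965, 0.0299, 0.0425]]
[[0.6277, 0.0434, 0.1807], [0.6791, -0.0449, 0.0412], [0.6987, 0.0703, 0.0429], [0.6963, 0.0306, 0.0432]]
```

Gripped at 35.6 mm. First tug.

```bash
python3 -m inch '[{"x":-0.2,"y":0,"z":0,"yaw":0},{"x":-0.2,"y":0,"z":0,"yaw":0},{"x":-0.2,"y":0,"z":0,"yaw":0},{"x":0,"y":0,"z":0,"yaw":0}]'
python3 -m inch '[{"x":0,"y":0,"z":0,"yaw":0},{"x":0,"y":0,"z":0,"yaw":0},{"x":0,"y":0,"z":0,"yaw":0},{"x":0,"y":0,"z":0,"yaw":0},{"x":0,"y":0,"z":0,"yaw":0}]'
python3 -m inch '[{"x":0,"y":0,"z":0,"yaw":0},{"x":0,"y":0,"z":0,"yaw":0},{"x":0,"y":0,"z":0,"yaw":0},{"x":0,"y":0,"z":0,"yaw":0},{"x":0,"y":0,"z":0,"yaw":0}]'
python3 - <<'E'
from h import *
snap('side','side5'); snap('wrist','wrist5')
print(r.get_state()['tcp_pos'],[dp('side5',u,v).tolist() for u,v in[(255,225),(235,265),(240,250)]])
E
```

```text
time_s: 6.62
tcp_pos: [0.6023, 0.013, -0.0118]
eef_rot: [-179.9, -0.3, -12.4]
contact_force: [0.3, 1.2, -2.6]
gripper_width: 0.0355
time_s: 7.03
tcp_pos: [0.6017, 0.0132, -0.0118]
eef_rot: [-179.9, -0.3, -12.4]
contact_force: [1.3, -0.0, -2.4]
gripper_width: 0.0359
time_s: 7.45
tcp_pos: [0.6017, 0.0132, -0.0118]
eef_rot: [-179.9, -0.2, -12.4]
contact_force: [1.2, -0.7, -3.2]
gripper_width: 0.036
[ 0.60165602  0.01316844 -0.01178322] [[0.6797, -0.0472, 0.0392], [0.6998, 0.0668, 0.0391], [0.6975, 0.0263, 0.0389]]
```

The wedge moved 15 mm and the panel came down about 3 mm, with no slip. Second tug, with pause.

```bash
python3 -m inch '[{"x":-0.2,"y":0,"z":0,"yaw":0},{"x":-0.2,"y":0,"z":0,"yaw":0},{"x":-0.2,"y":0,"z":0,"yaw":0},{"x":0,"y":0,"z":0,"yaw":0}]'
python3 -m inch '[{"x":0,"y":0,"z":0,"yaw":0},{"x":0,"y":0,"z":0,"yaw":0},{"x":0,"y":0,"z":0,"yaw":0},{"x":0,"y":0,"z":0,"yaw":0},{"x":0,"y":0,"z":0,"yaw":0}]'
python3 -m inch '[{"x":0,"y":0,"z":0,"yaw":0},{"x":0,"y":0,"z":0,"yaw":0},{"x":0,"y":0,"z":0,"yaw":0},{"x":0,"y":0,"z":0,"yaw":0},{"x":0,"y":0,"z":0,"yaw":0}]'
python3 - <<'E'
from h import *
snap('side','side6'); snap('wrist','wrist6')
print(r.get_state()['tcp_pos'],[dp('side6',u,v).tolist() for u,v in[(255,225),(235,265),(240,250)]])
E
python3 -m inch '[{"x":-0.2,"y":0,"z":0,"yaw":0},{"x":-0.2,"y":0,"z":0,"yaw":0},{"x":-0.2,"y":0,"z":0,"yaw":0},{"x":0,"y":0,"z":0,"yaw":0}]'
python3 -m inch '[{"x":0,"y":0,"z":0,"yaw":0},{"x":0,"y":0,"z":0,"yaw":0},{"x":0,"y":0,"z":0,"yaw":0},{"x":0,"y":0,"z":0,"yaw":0},{"x":0,"y":0,"z":0,"yaw":0}]'
python3 -m inch '[{"x":0,"y":0,"z":0,"yaw":0},{"x":0,"y":0,"z":0,"yaw":0},{"x":0,"y":0,"z":0,"yaw":0},{"x":0,"y":0,"z":0,"yaw":0},{"x":0,"y":0,"z":0,"yaw":0}]'
python3 - <<'E'
from h import *
snap('side','side7'); snap('wrist','wrist7')
print(r.get_state()['tcp_pos'],[dp('side7',u,v).tolist() for u,v in[(255,225),(235,265),(240,250)]])
E
```

```text
time_s: 7.88
tcp_pos: [0.5866, 0.0166, -0.0118]
eef_rot: [-179.9, -0.3, -12.4]
contact_force: [2.0, 0.1, -4.3]
gripper_width: 0.0358
time_s: 8.3
tcp_pos: [0.5856, 0.0169, -0.0118]
eef_rot: [-179.9, -0.3, -12.4]
contact_force: [3.0, -0.3, -2.7]
gripper_width: 0.0357
time_s: 8.72
tcp_pos: [0.5857, 0.0169, -0.0118]
eef_rot: [-179.9, -0.3, -12.4]
contact_force: [1.8, -0.6, -3.3]
gripper_width: 0.0356
[ 0.58562707  0.01684005 -0.0117954 ] [[0.6806, -0.0511, 0.0356], [0.7007, 0.0639, 0.0359], [0.6984, 0.0231, 0.0357]]
time_s: 9.15
tcp_pos: [0.5705, 0.0202, -0.0118]
eef_rot: [-179.9, -0.3, -12.4]
contact_force: [2.2, 0.7, -3.2]
gripper_width: 0.0359
time_s: 9.57
tcp_pos: [0.5696, 0.0205, -0.0118]
eef_rot: [-179.9, -0.3, -12.4]
contact_force: [3.1, -0.3, -3.1]
gripper_width: 0.0358
time_s: 9.98
tcp_pos: [0.5696, 0.0204, -0.0118]
eef_rot: [-179.9, -0.3, -12.4]
contact_force: [2.1, 0.5, -3.2]
gripper_width: 0.0358
[ 0.56960896  0.02046143 -0.01178256] [[0.6816, -0.0554, 0.0317], [0.7017, 0.0606, 0.0324], [0.6988, 0.0218, 0.0343]]
```

```bash
python3 -m inch '[{"x":-0.2,"y":0,"z":0,"yaw":0},{"x":-0.2,"y":0,"z":0,"yaw":0},{"x":-0.2,"y":0,"z":0,"yaw":0},{"x":0,"y":0,"z":0,"yaw":0}]'
python3 -m inch '[{"x":0,"y":0,"z":0,"yaw":0},{"x":0,"y":0,"z":0,"yaw":0},{"x":0,"y":0,"z":0,"yaw":0},{"x":0,"y":0,"z":0,"yaw":0},{"x":0,"y":0,"z":0,"yaw":0}]'
python3 -m inch '[{"x":0,"y":0,"z":0,"yaw":0},{"x":0,"y":0,"z":0,"yaw":0},{"x":0,"y":0,"z":0,"yaw":0},{"x":0,"y":0,"z":0,"yaw":0},{"x":0,"y":0,"z":0,"yaw":0}]'
python3 -m inch '[{"x":-0.2,"y":0,"z":0,"yaw":0},{"x":-0.2,"y":0,"z":0,"yaw":0},{"x":-0.2,"y":0,"z":0,"yaw":0},{"x":0,"y":0,"z":0,"yaw":0}]'
python3 -m inch '[{"x":0,"y":0,"z":0,"yaw":0},{"x":0,"y":0,"z":0,"yaw":0},{"x":0,"y":0,"z":0,"yaw":0},{"x":0,"y":0,"z":0,"yaw":0},{"x":0,"y":0,"z":0,"yaw":0}]'
python3 -m inch '[{"x":0,"y":0,"z":0,"yaw":0},{"x":0,"y":0,"z":0,"yaw":0},{"x":0,"y":0,"z":0,"yaw":0},{"x":0,"y":0,"z":0,"yaw":0},{"x":0,"y":0,"z":0,"yaw":0}]'
python3 -m inch '[{"x":-0.2,"y":0,"z":0,"yaw":0},{"x":-0.2,"y":0,"z":0,"yaw":0},{"x":0,"y":0,"z":0,"yaw":0},{"x":0,"y":0,"z":0,"yaw":0}]'
python3 -m inch '[{"x":0,"y":0,"z":0,"yaw":0},{"x":0,"y":0,"z":0,"yaw":0},{"x":0,"y":0,"z":0,"yaw":0},{"x":0,"y":0,"z":0,"yaw":0},{"x":0,"y":0,"z":0,"yaw":0}]'
python3 - <<'E'
from h import *
snap('side','side8'); snap('wrist','wrist8')
print(r.get_state()['tcp_pos'],[dp('side8',u,v).tolist() for u,v in[(255,225),(235,265),(240,250)]])
a=cv2.imread('pics/side8.png');b=cv2.imread('pics/wrist8.png')
cv2.imwrite('pics/v8.png',np.hstack([cv2.resize(m,(400,300)) for m in(a,b)]))
E
```

```text
time_s: 10.42
tcp_pos: [0.5543, 0.0237, -0.0116]
eef_rot: [-179.9, -0.4, -12.4]
contact_force: [-0.5, 0.8, -1.1]
gripper_width: 0.0355
time_s: 10.83
tcp_pos: [0.5517, 0.0236, -0.0115]
eef_rot: [-180.0, -0.2, -12.4]
contact_force: [-0.0, -0.5, -1.1]
gripper_width: 0.0355
time_s: 11.25
tcp_pos: [0.5516, 0.0234, -0.0118]
eef_rot: [-180.0, -0.2, -12.4]
contact_force: [0.9, 0.2, -1.1]
gripper_width: 0.036
time_s: 11.58
tcp_pos: [0.5359, 0.0269, -0.0117]
eef_rot: [-180.0, -0.2, -12.4]
contact_force: [0.9, -0.4, -1.6]
gripper_width: 0.0356
time_s: 12.0
tcp_pos: [0.5351, 0.0271, -0.0116]
eef_rot: [-180.0, -0.2, -12.4]
contact_force: [0.1, 0.8, -1.5]
gripper_width: 0.0357
time_s: 12.42
tcp_pos: [0.5354, 0.027, -0.0118]
eef_rot: [-180.0, -0.2, -12.4]
contact_force: [-0.3, 0.1, 0.1]
gripper_width: 0.0363
time_s: 12.75
tcp_pos: [0.5249, 0.0294, -0.0117]
eef_rot: [-180.0, -0.2, -12.4]
contact_force: [0.0, 0.1, -0.7]
gripper_width: 0.0359
time_s: 13.17
tcp_pos: [0.5244, 0.0294, -0.0117]
eef_rot: [-180.0, -0.2, -12.4]
contact_force: [-0.4, -0.2, -1.1]
gripper_width: 0.0358
[ 0.52440683  0.02942963 -0.01167418] [[0.6819, -0.0566, 0.0306], [0.7031, 0.0561, 0.0276], [0.7004, 0.0162, 0.0286]]
```

View pics/v8.png

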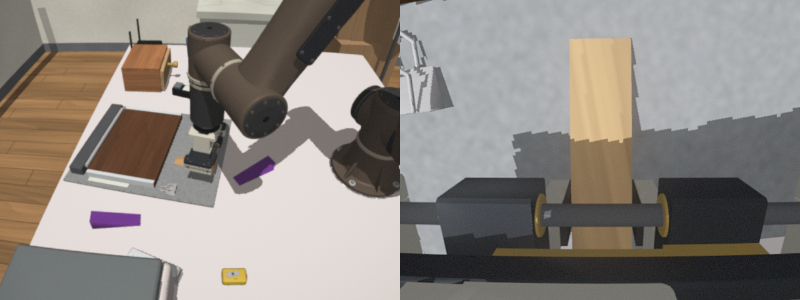

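The wedge is clear of the panel, with its nose at wrist (600,38). The panel top is at z≈0.028, which is fully down. I'll release and rise.

```bash
python3 -m inch '[{"x":0,"y":0,"z":0,"yaw":0},{"x":0,"y":0,"z":0,"yaw":0},{"x":0,"y":0,"z":0,"yaw":0},{"x":0,"y":0,"z":0,"yaw":0},{"x":0,"y":0,"z":0,"yaw":0}]' 0.6
python3 -m inch '[{"x":0,"y":0,"z":-0.3,"yaw":0},{"x":0,"y":0,"z":-0.5,"yaw":0},{"x":0,"y":0,"z":-0.7,"yaw":0},{"x":0,"y":0,"z":-0.9,"yaw":0},{"x":0,"y":0,"z":-0.9,"yaw":0}]'
python3 -m inch '[{"x":0,"y":0,"z":-0.9,"yaw":0},{"x":0,"y":0,"z":-0.9,"yaw":0},{"x":0,"y":0,"z":0,"yaw":0},{"x":0,"y":0,"z":0,"yaw":0},{"x":0,"y":0,"z":0,"yaw":0}]'
python3 - <<'E'
from h import *
snap('side','side9'); snap('wrist','wrist9'); s=r.get_state();print(s['tcp_pos'],s['contact_force'],s['time_s'])
for p in[(255,225),(235,265),(240,250),(225,275)]: print(dp('side9',*p))
p0=np.load('pics/side0.npz')['p'].astype(int);p1=np.load('pics/side9.npz')['p'].astype(int)
print('spare diff',np.abs(p0-p1)[140:162,340:400].mean())
a=cv2.imread('pics/side9.png');b=cv2.imread('pics/wrist9.png')
cv2.imwrite('pics/v9.png',np.hstack([cv2.resize(m,(400,300)) for m in(a,b)]))
E
```

```text
time_s: 13.68
tcp_pos: [0.5249, 0.0294, -0.0115]
eef_rot: [-180.0, -0.2, -12.4]
contact_force: [0.7, 0.3, 0.0]
gripper_width: 0.0637
time_s: 14.1
tcp_pos: [0.5208, 0.028, 0.0707]
eef_rot: [179.7, 0.3, -12.4]
contact_force: [-0.1, 0.8, 0.3]
gripper_width: 0.0703
time_s: 14.52
tcp_pos: [0.5237, 0.0288, 0.1264]
eef_rot: [-180.0, -0.2, -12.4]
contact_force: [1.4, 0.2, -0.0]
gripper_width: 0.0703
[0.52309473 0.02862536 0.12535102] [-0.30370968 -0.59350635 -0.16119982] 14.6167
[ 0.6832 -0.0622  0.0255]
[0.7032 0.0559 0.0273]
[0.7009 0.0144 0.0269]
[0.7168 0.0843 0.029 ]
spare diff 43.70631313131313
```

View pics/v9.png

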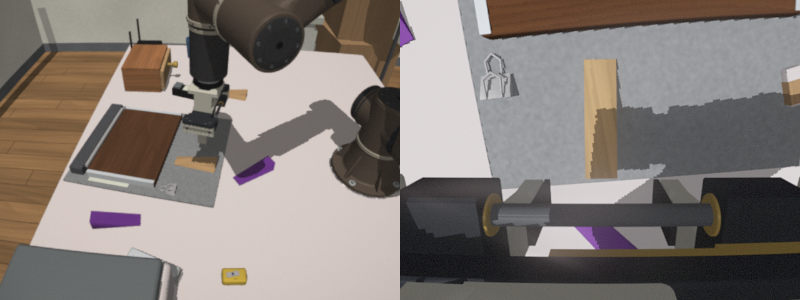

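The wedge lies flat on the board with its nose about 33 mm in front of the panel, so its middle is at x≈-0.098. The panel is down, and the visible end of the spare is still at side (384–396,150). Handing in.

```bash
python3 -c "
from plant import r
print(r.close_job())"
```

```text
the job is handed in; nothing more can be done
None
```

The panel is fully down and the wedge lies flat on the press's board in front of it. I handed the job in at about 14.6 s. I gripped the wedge across its butt half and drew it back about 94 mm in five tugs of 15–18 mm and a last one of about 11 mm. I waited about 0.8–0.9 s after each full tug and about 0.6 s after the last, then released it and rose clear.

**On the way:** the panel rested on the wedge at three measured stages. Its top was at about 0.039, 0.036 and 0.032 m, down from about 0.043 m at the start.

**Last checks:**
- **Panel:** its top is at 0.026–0.029 m, which is the 8 mm board plus the 20 mm panel.
- **Wedge:** its middle is at about x = -0.098 m in the press frame, estimated from the last wrist picture, and its nose is about 33 mm clear of the panel.
- **Robot:** its force reading is about zero and it touches nothing.

**What disagreed:**
- **Fingertips:** the real tips stand about 35 mm higher than the stated tool geometry. All three cameras agreed on this. My first closing therefore shut above the wedge without touching it, and I corrected the height before gripping.
- **Spare wedge:** the picture difference on the spare was not usable because the arm hid part of it. Its visible end is where it was at the start.

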